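# Make up two gearbox kits

## Robot

A 6-joint arm with a two-finger parallel gripper is mounted at the origin on the work surface. World frame = base frame: x ahead of the robot, y to its left, z up, the work surface at z = 0. Lengths are in m, angles in rad, forces in N, time in s.
With the tool pointing down it reaches from about 0.375 to 0.9 m from the base axis. Payload 3.1 kg.
Tool frame: the origin (TCP) lies between the finger pads; the fingertips stand manip.finger_overhang ahead of it and the grasp point (between the pads) lies 5 mm behind it (manip.finger_overhang is the distance from the TCP to the fingertips, in m); z points along the fingers, y is the line along which they close (so a half turn about z gives the same grasp; the last joint's range is limited). The gripper opens to 85 mm and grips with 20 to 120 N. Pads are 22 mm wide; open, the fingers measure 114 mm over their backs; the gripper's body (76 mm by 85 mm) begins 54 mm behind the grasp point. The pads swing forward as they close: fully open they stand 13 mm farther back than shut.
Start: joints at [-1.389, 0.527, 1.433, -0, 1.181, -0.178], TCP at [0.22, -0.585, 0.221] pointing down, gripper open.
Joint ranges: [-3.08, 3.08], [-0.75, 2.2], [0.22, 2.44], [-1.43, 4.57], [0, 2.65], [-2.85, 2.85]. Speed limits (rad/s): [2.79, 2.79, 3.14, 3.14, 3.14, 3.14].

## Interface

Orientations are given as a unit quaternion [x, y, z, w].
In Python, from station import manip gives the robot as it stands.
- The arm moves only by the tool drive_tool, never from a script. Its argument "plan" is a list of rows, each a list of 7 numbers: the shift along the tool's x, y, z in m, then the turn, a rotation vector about the tool's x, y, z in degrees, then the opening, from -1 (shut) to 1 (fully open). In form: [[x, y, z, wx, wy, wz, gripper], ...]. A call has 1 to 10 rows; each row shifts and turns the commanded pose from where the row before left it, along the tool's axes as they then stand; what a row does not reach is not made up. A row lasts 1/10 s, in which the tool goes at most 50 mm and 8.59 degrees, less where a joint would pass 70% of its speed; a pose out of reach is approached as far as the arm can. A call is refused whole if a number of a shift passes 0.05 or a number of a turn 8.59, either way. A call with a gripper value outside its range is refused whole. The fingers move at their own pace and stop on an object; "newtons" is the grip in N (left out, the last holds). Time passes only in rows, so rows that do not move let the fingers close. It gives the time, the measured TCP pose, the force, the opening and the grip force at its end, in the units of the state.
- manip.sense(): the state, without advancing time (a new reading comes with each control period).
- manip.snapshot(name): name is "scene" or "side" or "wrist"; returns a dict with "image" (384x512x3 uint8, red, green, blue), "z_map" (384x512 float32, m along the optical axis (not along the pixel's ray), 0 where there is no reading), "fov_y" (degrees; the focal length in pixels is half the picture's height over the tangent of half this angle, whatever the lens; pixels are square), "cx", "cy" (the principal point, pixels), "extrinsics" (4x4, takes a point from camera to world coordinates); the wrist camera has in their place "mount" (4x4, takes a point from camera to tool coordinates, whose origin is the TCP and whose axes are the flange's). Camera axes: x right, y up, looking along -z (the intrinsics and any distortion apply to the point x, -y, -z); pixel columns grow to the right and rows downward; lengths in m; the calibration is good to about 2 mm. A picture is of the moment at which its call begins: read the wrist's pose just before it.
- manip.sign_off(): hands the job in; it is judged then, once.
The state is a dict: "t": time; "q": joint angles; "qd": joint speeds; "tau": joint torques, N m; "tcp_pos": TCP position; "tool_rot": TCP orientation; "force": force on the tool from outside, world axes, zero at the start; "ft_torque": the same for the moment, N m; "finger_gap": opening from 0.0 (shut) to 1.0 (fully open); "gripper_force": force on a finger pad.
Only numpy, scipy, OpenCV 4.12 (cv2) and the standard library are available. Lean on these libraries where they do the work, as an engineer would, in place of code of your own. Each camera call takes 0.05 s, during which the arm holds its last target. There are 200 camera calls.

## Task

Make up the two gearbox kits, setting each part down rather than dropping it. Blue tray: stand the brass worm wheel upright in the square nest and lay the steel bearing flat over the post; orange tray: stand the plain steel pinion shaft upright in the nest, and lay the copper bush flat over the post with the black seal flat on top of it, over the same post. Let go of everything and leave the housing, the mallet and the bin of bolts where they are.

Things in the scene. Friction and masses are not known exactly. Their poses are not given: they have to be found in the camera images.
- worm_wheel: Brass worm wheel on a steel hub, standing upright: foot 40 mm across and 12 mm high, hub 34 mm across up to the top at 84 mm, toothed brass wheel 67 mm across from 26 to 40 mm height. Take it by the hub above the wheel (42 to 84 mm). About 0.55 kg. Origin: centre of the underside of the foot, z up along its axis.
- pinion_shaft: All-steel pinion shaft, no brass, standing upright: foot 40 mm across and 12 mm high, shaft 28 mm across up to the top at 84 mm, dark toothed pinion 45 mm across from 24 to 42 mm height. Take it by the shaft above the pinion (43 to 84 mm). About 0.4 kg. Origin: centre of the underside of the foot, z up along its axis.
- bearing: Steel bearing ring with a black seal circle on its top face: outside 52 mm, bore 30 mm, 15 mm high, about 0.13 kg. Lies flat, free to be taken from above across its outside. Origin: centre of its underside, z up along its axis.
- bush: Copper-coloured bush ring: outside 46 mm, bore 30 mm, 16 mm high, about 0.12 kg. Lies flat, free to be taken from above across its outside. Origin: centre of its underside, z up along its axis.
- seal: Black oil seal ring, rigid: outside 47 mm, bore 30 mm, 12 mm high, about 0.04 kg. On the bush, over the post, its underside is 24 mm above the bench. Lies flat, free to be taken from above across its outside. Origin: centre of its underside, z up along its axis.
- tray_blue: Blue kit tray, 210 x 110 x 8 mm plate, fixed, level, any yaw; origin: centre of underside, x along its length, z up. At x = -55 mm, y = 0: upright white post, 14 mm thick, top 44 mm above the bench. At x = +55 mm, y = 0: square nest, a white rim 58 mm inside, 70 mm outside, sides parallel to the tray, rim top 16 mm and floor (the plate) 8 mm above the bench.
- tray_orange: Orange kit tray, 210 x 110 x 8 mm plate, fixed, level, any yaw; origin: centre of underside, x along its length, z up. At x = -55 mm, y = 0: upright white post, 14 mm thick, top 44 mm above the bench. At x = +55 mm, y = 0: square nest, a white rim 58 mm inside, 70 mm outside, sides parallel to the tray, rim top 16 mm and floor (the plate) 8 mm above the bench.
- housing: Bystander, leave alone: grey cast gearbox housing, 90 x 100 x 75 mm high, about 1.2 kg. Origin: centre of its underside.
- mallet: Bystander, leave alone: wooden mallet lying down, head 55 x 80 x 55 mm high, handle 25 mm thick pointing along its +x and ending 190 mm from the origin. Origin: underside of the head's centre.
- bolt_bin: Bystander, leave alone: open blue bin of bolts, 120 x 160 x 55 mm high. Origin: centre of its underside.
There are look-alikes about, which are no part of the job. What is shaped like the pinion_shaft but pink or purple is not meant.

How it is judged:
At the end, for the whole second after the job is handed in: Worm wheel in the blue nest, bearing on the blue post, pinion shaft in the orange nest, bush and on it the seal on the orange post: each within 12 mm of its place along each tray axis, 3 mm in height, 0.1 rad of upright, released and at rest (x of worm_wheel in the frame of tray_blue between 0.043 and 0.067 m and y of worm_wheel in the frame of tray_blue between -0.012 and 0.012 m and z of worm_wheel in the frame of tray_blue between 0.005 and 0.011 m and angle between each of worm_wheel, bearing, pinion_shaft, bush, seal's own z axis and vertical below 0.1 rad and linear speed of each of worm_wheel, bearing, pinion_shaft, bush, seal below 0.02 m/s and x of bearing in the frame of tray_blue between -0.067 and -0.043 m and y of bearing in the frame of tray_blue between -0.012 and 0.012 m and z of bearing in the frame of tray_blue between 0.005 and 0.011 m and x of pinion_shaft in the frame of tray_orange between 0.043 and 0.067 m and y of pinion_shaft in the frame of tray_orange between -0.012 and 0.012 m and z of pinion_shaft in the frame of tray_orange between 0.005 and 0.011 m and x of bush in the frame of tray_orange between -0.067 and -0.043 m and y of bush in the frame of tray_orange between -0.012 and 0.012 m and z of bush in the frame of tray_orange between 0.005 and 0.011 m and x of seal in the frame of tray_orange between -0.067 and -0.043 m and y of seal in the frame of tray_orange between -0.012 and 0.012 m and z of seal in the frame of tray_orange between 0.021 and 0.027 m); the robot touches nothing.
It fails at once if a part is dropped: it moves faster than 0.7 m/s (a fall of about 25 mm) while the fingers do not hold it ((linear speed of worm_wheel above 0.7 m/s and contact force between the fingers and worm_wheel below 0.05 N) or (linear speed of pinion_shaft above 0.7 m/s and contact force between the fingers and pinion_shaft below 0.05 N) or (linear speed of bearing above 0.7 m/s and contact force between the fingers and bearing below 0.05 N) or (linear speed of bush above 0.7 m/s and contact force between the fingers and bush below 0.05 N) or (linear speed of seal above 0.7 m/s and contact force between the fingers and seal below 0.05 N)).
It fails at once if the housing, the mallet or the bolt bin is moved more than 30 mm (distance of any of housing, mallet, bolt_bin from where it was at the start of the episode above 0.03 m).
It also fails if it takes over 134 s, if anything falls off the work surface, if the arm or the gripper's body presses on something with over 40 N, if the wrist force passes 120 N, or if a joint passes its speed limit or range.

## Working session

There is one attempt and no reset: what is moved stays moved. The work goes in short steps, Python scripts to look and compute and a tool call to move; the robot and the scene stay as the last step left them, time stands still between calls to the robot, and variables do not carry over. Pictures are saved under pics/ and viewed, at most 14 in all, crops included, and the job is handed in when it is done.

Besides the shell and the picture viewer there is one more tool, called after ">>>" by a JSON object that holds its "method" and its "body", one argument or row to a line. drive_tool: Moves the arm, as the interface text tells. Its arguments: {"type":"object","properties":{"plan":{"type":"array"},"newtons":{"type":"number"}},"required":["plan"]}

```bash
ls; mkdir -p pics
cat > h.py <<'E'
import numpy as np, cv2, pickle
from station import manip
def snap(n):
    s=manip.sense(); d=manip.snapshot(n)
    if n=="wrist":
        from scipy.spatial.transform import Rotation as R
        T=np.eye(4);T[:3,:3]=R.from_quat(s["tool_rot"]).as_matrix();T[:3,3]=s["tcp_pos"]
        d["extrinsics"]=T@np.array(d["mount"])
    return d
def ray(d,u,v):
    f=d["image"].shape[0]/2/np.tan(np.radians(d["fov_y"])/2); E=np.array(d["extrinsics"])
    r=E[:3,:3]@np.array([(u-d["cx"])/f,-(v-d["cy"])/f,-1]); return E[:3,3],r
def plane(d,u,v,z):
    o,r=ray(d,u,v); return o+r*(z-o[2])/r[2]
def cloud(d):
    h,w=d["z_map"].shape; f=h/2/np.tan(np.radians(d["fov_y"])/2);v,u=np.mgrid[:h,:w]
    z=d["z_map"]; E=np.array(d["extrinsics"])
    P=np.stack([(u-d["cx"])/f*z,-(v-d["cy"])/f*z,-z],-1); return P@E[:3,:3].T+E[:3,3]
E
python3 - <<'E'
from h import *
print(manip.sense(), manip.finger_overhang)
for n in ["scene","side","wrist"]:
    d=snap(n); pickle.dump(d,open(n+".pkl","wb")); print(n,{k:v for k,v in d.items() if k not in("image","z_map")}, (d["z_map"]>0).mean())
    if n!="wrist": cv2.imwrite(f"pics/{n}0.png",cv2.resize(d["image"][...,::-1],(800,600)))
E
```

```text
pics
{'t': 0.0, 'q': array([-1.38949600e+00,  5.28430279e-01,  1.43387811e+00, -2.57719504e-05,
        1.18136310e+00, -1.78507448e-01]), 'qd': array([-9.54951933e-04,  1.13218351e-03, -7.25494754e-04, -1.60993707e-03,
       -4.79161457e-04,  8.86341730e-05]), 'tau': array([-6.39396676e-04, -4.42356133e+01, -1.78025401e+01, -3.52345714e-04,
        8.33424594e-03,  1.18461384e-05]), 'tcp_pos': array([ 0.21994456, -0.58425898,  0.22006336]), 'tool_rot': array([ 9.83859486e-01,  1.78939742e-01, -1.33675060e-05, -1.03939707e-03]), 'force': array([ 0.5277924 , -0.68403955,  0.20978163]), 'ft_torque': array([ 0.03168839, -0.0290593 , -0.03947437]), 'gripper_force': 0.0, 'finger_gap': 1.0018895770310519} 0.014
scene {'fov_y': 53.31034891274942, 'cx': 253.62953080642353, 'cy': 196.95779387090408, 'extrinsics': array([[-0.86137447, -0.32994341,  0.3862271 ,  0.89129345],
       [ 0.50794854, -0.5523969 ,  0.66094323,  0.54545236],
       [-0.00472321,  0.76550311,  0.64341486,  0.59799651],
       [ 0.        ,  0.        ,  0.        ,  1.        ]])} 0.9960683186848959
side {'fov_y': 54.
[... 362 characters left out ...]
 61.47248857335949, 'cx': 256.10987634639594, 'cy': 192.74116356120965, 'mount': array([[ 6.98313912e-04,  9.56148296e-01,  2.92882141e-01,
         7.40088266e-02],
       [ 9.99999532e-01, -4.71709239e-04, -8.44331441e-04,
         2.61845801e-04],
       [-6.69150857e-04,  2.92882594e-01, -9.56148178e-01,
        -1.52794500e-01],
       [ 0.00000000e+00,  0.00000000e+00,  0.00000000e+00,
         1.00000000e+00]]), 'extrinsics': array([[ 0.35278383,  0.89463453,  0.27417627,  0.28938113],
       [-0.93570403,  0.33768772,  0.10210277, -0.55879789],
       [-0.00124129, -0.29256805,  0.9562439 ,  0.37294996],
       [ 0.        ,  0.        ,  0.        ,  1.        ]])} 0.995941162109375
```

View pics/scene0.png

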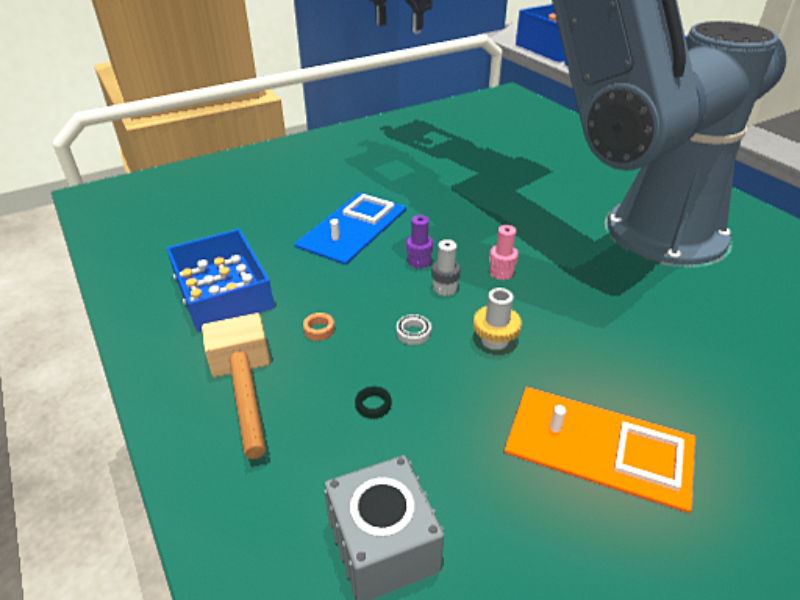

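View pics/side0.png

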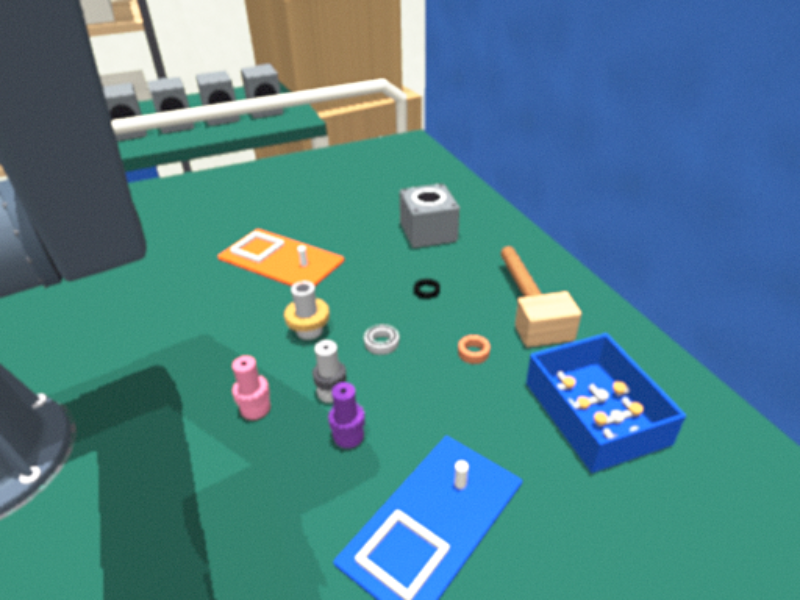

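Scene view at 800x600: purple (420,240), grey steel (446,265) and pink (504,252) are the pinion-shaped parts, and only the grey one fits "all-steel, not pink or purple". The worm wheel is at (497,320), bearing (413,328), bush (319,326), seal (373,402), blue tray (350,228) and orange tray (600,445). The side view shows the same layout.

```bash
cat > m.py <<'E'
from h import *
H={"worm_wheel":.084,"pinion_shaft":.084,"bearing":.015,"bush":.016,"seal":.012}
def measure(d,guess,names=H):
    P=cloud(d)
    out={}
    for n in names:
        h=H[n]; g=guess[n]
        m=(np.abs(P[...,2]-h)<.005)&(np.hypot(P[...,0]-g[0],P[...,1]-g[1])<.05)
        m=m.astype(np.uint8); k,l,s,c=cv2.connectedComponentsWithStats(m)
        if k<2: out[n]=None; continue
        i=1+np.argmax(s[1:,4]); v,u=np.where(l==i)
        xy=np.array([plane(d,a,b,h)[:2] for a,b in zip(u,v)],np.float32)
        c,r=cv2.minEnclosingCircle(xy); out[n]=(np.round(c,4),round(r*2,4),s[i,4])
    return out
def tray(d,col):
    P=cloud(d);hsv=cv2.cvtColor(d["image"],cv2.COLOR_RGB2HSV)
    lo,hi=((100,150,100),(125,255,255)) if col=="blue" else ((5,200,150),(20,255,255))
    m=cv2.inRange(hsv,lo,hi)&(np.abs(P[...,2]-.008)<.005).astype(np.uint8)*255
    m=cv2.morphologyEx(m,cv2.MORPH_OPEN,np.ones((3,3)))
    k,l,s,c=cv2.connectedComponentsWithStats(m); i=1+np.argmax(s[1:,4])
    v,u=np.where(l==i); xy=np.array([plane(d,a,b,.008)[:2] for a,b in zip(u,v)],np.float32)
    return cv2.minAreaRect(xy)
E
python3 - <<'E'
from m import *
px={"worm_wheel":(498,297),"pinion_shaft":(446,247),"bearing":(413,328),"bush":(319,326),"seal":(373,402)}
S=pickle.load(open("scene.pkl","rb"));D=pickle.load(open("side.pkl","rb"))
g={n:plane(S,u*.64,v*.64,H[n])[:2] for n,(u,v) in px.items()}
for nm,d in(("scene",S),("side",D)):
    print(nm); [print(k,v) for k,v in measure(d,g).items()]
    for c in("blue","orange"): r=tray(d,c);print(c,r, np.round(cv2.boxPoints(r),3).tolist())
q={"blue":[(334,229,.044),(369,208,.016)],"orange":[(559,411,.044),(650,455,.016)]}
for c in q: print(c,[plane(S,u*.64,v*.64,z).round(3) for u,v,z in q[c]])
q={"blue":[(461,467,.044),(402,555,.016)],"orange":[(302,248,.044),(257,246,.016)]}
for c in q: print(c,[plane(D,u*.64,v*.64,z).round(3) for u,v,z in q[c]])
for n,p in {"housing":(382,505,.075),"mallet":(235,325,.055),"hend":(256,452,.02),"bin":(218,270,.055),"purple":(420,220,.08),"pink":(507,230,.08)}.items(): print(n,plane(S,p[0]*.64,p[1]*.64,p[2]).round(3))
cv2.imwrite("pics/crop.png",cv2.resize(S["image"][130:230,220:350,::-1],None,fx=5,fy=5))
E
```

```text
scene
worm_wheel (array([0.4488, 0.0697]), 0.0421, np.int32(161))
pinion_shaft (array([ 0.4422, -0.0694]), 0.0391, np.int32(94))
bearing (array([ 0.5428, -0.0051]), 0.0575, np.int32(242))
bush (array([ 0.6583, -0.0806]), 0.0522, np.int32(178))
seal (array([0.6595, 0.0869]), 0.0518, np.int32(253))
blue ((0.48583972454071045, -0.30686259269714355), (0.21862339973449707, 0.11476262658834457), 29.175077438354492) [[0.3619999885559082, -0.3100000023841858], [0.4180000126361847, -0.4099999964237213], [0.609000027179718, -0.30399999022483826], [0.5529999732971191, -0.2029999941587448]]
orange ((0.4556789696216583, 0.2837969958782196), (0.11281454563140869, 0.20910747349262238), 36.66069030761719) [[0.3479999899864197, 0.33399999141693115], [0.4729999899864197, 0.16599999368190765], [0.5630000233650208, 0.23399999737739563], [0.4390000104904175, 0.4009999930858612]]
side
worm_wheel (array([0.4478, 0.0658]), 0.0371, np.int32(114))
pinion_shaft (array([ 0.4404, -0.0724]), 0.031, np.int32(111))
bearing (array([ 0.5413, -0.0074]), 0.0548, np.int32(195))
bush (array([ 0.6564, -0.0842]), 0.0496, np.int32(145))
seal (array([0.6567, 0.0828]), 0.051, np.int32(114))
blue ((0.4852558970451355, -0.30796968936920166), (0.2097991704940796, 0.1099843680858612), 29.168712615966797) [[0.367000013589859, -0.3109999895095825], [0.41999998688697815, -0.40700000524520874], [0.6039999723434448, -0.3050000071525574], [0.550000011920929, -0.20900000631809235]]Traceback (most recent call last):
  File "<stdin>", line 7, in <module>
  File "m.py", line 20, in tray
    k,l,s,c=cv2.connectedComponentsWithStats(m); i=1+np.argmax(s[1:,4])
                                                     ~~~~~~~~~^^^^^^^^^
    return _wrapfunc(a, 'argmax', axis=axis, out=out, **kwds)
    return bound(*args, **kwds)
ValueError: attempt to get argmax of an empty sequence
```

```bash
sed -i 's/-.008)<.005/-.008)<.012/' m.py
python3 - <<'E'
from m import *
S=pickle.load(open("scene.pkl","rb"));D=pickle.load(open("side.pkl","rb"))
for c in("blue","orange"): r=tray(D,c);print(c,r)
q={"blue":[(334,221,.044),(369,208,.016)],"orange":[(559,408,.044),(650,455,.016)]}
for c in q: print(c,[plane(S,u*.64,v*.64,z).round(3) for u,v,z in q[c]])
q={"blue":[(461,463,.044),(402,555,.016)],"orange":[(302,246,.044),(257,246,.016)]}
for c in q: print(c,[plane(D,u*.64,v*.64,z).round(3) for u,v,z in q[c]])
for n,p in {"housing":(382,505,.075),"mallet":(235,325,.055),"hend":(256,452,.02),"bin":(218,270,.055),"purple":(420,220,.08),"pink":(507,230,.08)}.items(): print(n,plane(S,p[0]*.64,p[1]*.64,p[2]).round(3))
cv2.imwrite("pics/crop.png",cv2.resize(S["image"][130:230,220:350,::-1],None,fx=5,fy=5))
E
```

```text
blue ((0.4852900803089142, -0.30797091126441956), (0.21209107339382172, 0.1119290217757225), 29.15338134765625)Traceback (most recent call last):
  File "<stdin>", line 3, in <module>
  File "m.py", line 20, in tray
    k,l,s,c=cv2.connectedComponentsWithStats(m); i=1+np.argmax(s[1:,4])
                                                     ~~~~~~~~~^^^^^^^^^
    return _wrapfunc(a, 'argmax', axis=axis, out=out, **kwds)
    return bound(*args, **kwds)
ValueError: attempt to get argmax of an empty sequence
```

```bash
sed -i 's/(5,200,150),(20,255,255)/(3,140,100),(25,255,255)/' m.py
python3 - <<'E'
from m import *
S=pickle.load(open("scene.pkl","rb"));D=pickle.load(open("side.pkl","rb"))
cv2.imwrite("pics/crop.png",cv2.resize(S["image"][130:230,220:350,::-1],None,fx=5,fy=5))
q={"blue":[(334,221,.044),(369,208,.016)],"orange":[(559,408,.044),(650,455,.016)]}
for c in q: print(c,[plane(S,u*.64,v*.64,z).round(3) for u,v,z in q[c]])
q={"blue":[(461,463,.044),(402,555,.016)],"orange":[(302,246,.044),(257,246,.016)]}
for c in q: print(c,[plane(D,u*.64,v*.64,z).round(3) for u,v,z in q[c]])
for n,p in {"housing":(382,505,.075),"mallet":(235,325,.055),"hend":(256,452,.02),"bin":(218,270,.055),"purple":(420,220,.08),"pink":(507,230,.08)}.items(): print(n,plane(S,p[0]*.64,p[1]*.64,p[2]).round(3))
print(cloud(D)[165,175], D["image"][165,175]); print(tray(D,"orange"))
E
```

```text
blue [array([ 0.533, -0.282,  0.044]), array([ 0.437, -0.331,  0.016])]
orange [array([0.486, 0.237, 0.044]), array([0.423, 0.33 , 0.016])]
blue [array([ 0.535, -0.278,  0.044]), array([ 0.436, -0.337,  0.016])]
orange [array([0.49 , 0.241, 0.044]), array([0.422, 0.32 , 0.016])]
housing [0.741 0.259 0.075]
mallet [ 0.773 -0.094  0.055]
hend [0.818 0.093 0.02 ]
bin [ 0.754 -0.23   0.055]
purple [ 0.434 -0.158  0.08 ]
pink [ 0.331 -0.062  0.08 ]
[0.44269252 0.28399953 0.00617973] [255 188  73]
((0.45386767387390137, 0.278178334236145), (0.11674878001213074, 0.21538934111595154), 36.78881072998047)
```

View pics/crop.png

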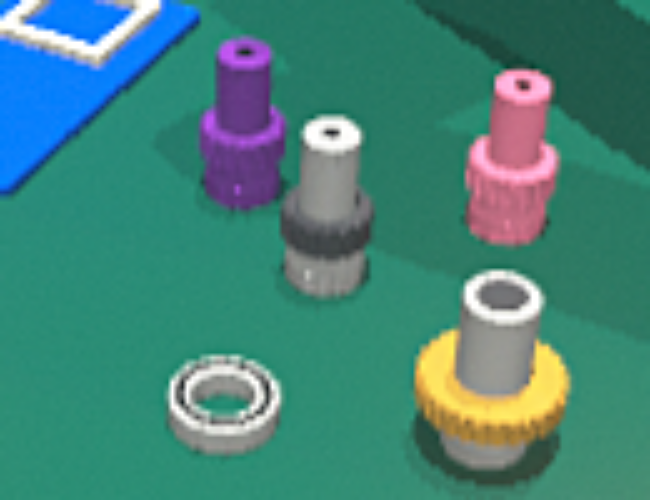

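The crop confirms it: grey shaft with the dark pinion at crop (330,200), purple at (245,120), pink at (515,155). The grey one is the pinion shaft. Next I'll move over to the worm wheel.

>>> {"method": "drive_tool", "body": {
  "plan": [
    [0,0,0,0,0,6.87,1],
    [0,0,0,0,0,6.87,1],
    [0,0,0,0,0,6.87,1],
    [0.033,-0.04,0,0,0,0,1],
    [0.033,-0.04,0,0,0,0,1],
    [0.033,-0.04,0,0,0,0,1],
    [0.033,-0.04,0,0,0,0,1],
    [0.033,-0.04,0,0,0,0,1],
    [0.033,-0.04,0,0,0,0,1],
    [0.033,-0.04,0,0,0,0,1]
  ]
}}

```text
t: 1.15
tcp_pos: [0.4437, -0.3132, 0.2209]
tool_rot: [1.0, -0.0, -0.0, -0.0]
force: [-0.2, -0.3, -0.5]
finger_gap: 1.002
gripper_force: 0.0
```

>>> {"method": "drive_tool", "body": {
  "plan": [
    [0,-0.04,0,0,0,0,1],
    [0,-0.04,0,0,0,0,1],
    [0,-0.04,0,0,0,0,1],
    [0,-0.04,0,0,0,0,1],
    [0,-0.04,0,0,0,0,1],
    [0,-0.04,0,0,0,0,0.2],
    [0,-0.04,0,0,0,0,0.2],
    [0,-0.04,0,0,0,0,0.2],
    [0,-0.04,0,0,0,0,0.2],
    [0,0,0,0,0,0,0.2]
  ],
  "newtons": 60
}}

```text
t: 2.15
tcp_pos: [0.4414, 0.0491, 0.2209]
tool_rot: [1.0, 0.003, -0.001, -0.001]
force: [-0.1, 0.3, -0.1]
finger_gap: 0.603
gripper_force: 0.0
```

Run:
```python
from m import *
s=manip.sense();d=snap("wrist");print(s["tcp_pos"].round(4),manip.finger_overhang,s["finger_gap"])
g={"worm_wheel":(.448,.068),"pinion_shaft":(.441,-.071),"bearing":(.542,-.006),"bush":(.6575,-.0825),"seal":(.658,.085)}
[print(k,v) for k,v in measure(d,g).items()]
cv2.imwrite("pics/w1.png",d["image"][...,::-1])
```

```text
[0.4414 0.0491 0.2209] 0.014 0.6031583293215258
worm_wheel (array([0.4482, 0.069 ]), 0.0342, np.int32(1030))
pinion_shaft (array([ 0.4413, -0.069 ]), 0.0296, np.int32(728))
bearing (array([ 0.5409, -0.004 ]), 0.0517, np.int32(1387))
bush None
seal None
```

View pics/w1.png

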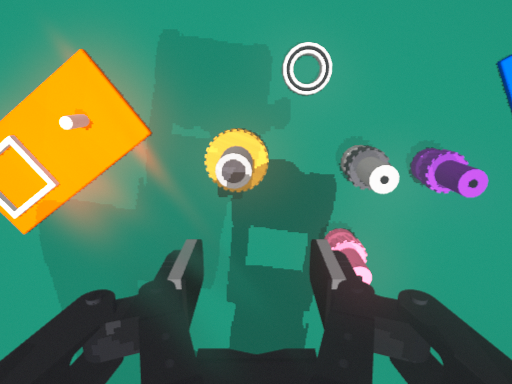

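The wrist picture shows the worm wheel at (235,160), pinion at (375,175), bearing at (308,68), and the orange tray's nest and post at the left. Fitted diameters match the parts list. Centring and descending.

>>> {"method": "drive_tool", "body": {
  "plan": [
    [0.007,-0.02,0.025,0,0,0,0.4],
    [0,0,0.025,0,0,0,0.4],
    [0,0,0.025,0,0,0,0.4],
    [0,0,0.025,0,0,0,0.4],
    [0,0,0,0,0,0,0.4],
    [0,0,0,0,0,0,0.4]
  ]
}}

```text
t: 2.8
tcp_pos: [0.4499, 0.0641, 0.121]
tool_rot: [1.0, -0.001, -0.0, 0.0]
force: [0.2, 1.1, 0.7]
finger_gap: 0.7
gripper_force: 0.0
```

>>> {"method": "drive_tool", "body": {
  "plan": [
    [-0.0015,-0.005,0.02,0,0,0,0.4],
    [0,0,0.02,0,0,0,0.4],
    [0,0,0.019,0,0,0,0.4],
    [0,0,0,0,0,0,0.4],
    [0,0,0,0,0,0,-1],
    [0,0,0,0,0,0,-1],
    [0,0,0,0,0,0,-1],
    [0,0,0,0,0,0,-1],
    [0,0,0,0,0,0,-1],
    [0,0,0,0,0,0,-1]
  ]
}}

```text
t: 3.8
tcp_pos: [0.4495, 0.0699, 0.0637]
tool_rot: [1.0, 0.0, 0.002, 0.0]
force: [-1.4, 1.7, 5.8]
finger_gap: 0.356
gripper_force: 59.0
```

>>> {"method": "drive_tool", "body": {
  "plan": [
    [0,0,-0.02,0,0,0,-1],
    [0,0,-0.04,0,0,0,-1],
    [0,0,-0.04,0,0,0,-1],
    [0,0.01,-0.03,0,0,0,-1],
    [0,0.02,-0.01,0,0,0,-1],
    [0,0.03,0,0,0,0,-1],
    [0,0.04,0,0,0,0,-1],
    [0,0.04,0,0,0,0,-1],
    [0,0.04,0,0,0,0,-1],
    [0,0.04,0,0,0,0,-1]
  ]
}}

```text
t: 4.8
tcp_pos: [0.4469, -0.1508, 0.2019]
tool_rot: [1.0, 0.0, -0.001, -0.0]
force: [1.0, 0.8, -6.5]
finger_gap: 0.356
gripper_force: 61.4
```

>>> {"method": "drive_tool", "body": {
  "plan": [
    [0,0.04,0,0,0,0,-1],
    [0,0.04,0,0,0,0,-1],
    [-0.005,0.04,0,0,0,0,-1],
    [-0.006,0.03,0,0,0,0,-1],
    [0,0.02,0,0,0,0,-1],
    [0,0.01,0,0,0,0,-1],
    [0,0,0,0,0,0,-1],
    [0,0,0,0,0,0,-1]
  ]
}}

```text
t: 5.6
tcp_pos: [0.437, -0.328, 0.2016]
tool_rot: [1.0, 0.0, -0.001, -0.001]
force: [0.8, -0.1, -6.4]
finger_gap: 0.358
gripper_force: 61.4
```

Run:
```python
from m import *
d=snap("wrist")
r=tray(d,"blue");print(r)
cv2.imwrite("pics/w2.png",d["image"][...,::-1]); pickle.dump(d,open("w2.pkl","wb"))
P=cloud(d);m=(np.abs(P[...,2]-.044)<.004)&(np.hypot(P[...,0]-.5335,P[...,1]+.2806)<.03)
v,u=np.where(m);print("post",np.mean([plane(d,a,b,.044) for a,b in zip(u,v)],0),len(u))
```

```text
((0.48461049795150757, -0.30703240633010864), (0.20963437855243683, 0.1099640429019928), 29.162649154663086)
post [ 0.53282262 -0.28089098  0.044     ] 198
```

View pics/w2.png

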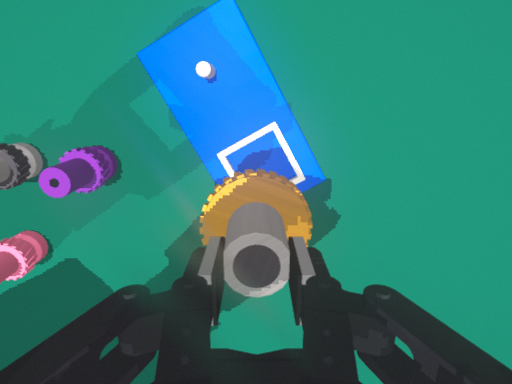

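The wrist picture shows the wheel gripped squarely at (255,240), with the nest at (262,158) and the post at (205,70). The fitted tray size is 209.6 x 110 mm. Lowering.

>>> {"method": "drive_tool", "body": {
  "plan": [
    [0.0005,0.006,0.02,0,0,0,-1],
    [0,0,0.03,0,0,0,-1],
    [0,0,0.03,0,0,0,-1],
    [0,0,0.02,0,0,0,-1],
    [0,0,0.015,0,0,0,-1],
    [0,0,0.005,0,0,0,-1],
    [0,0,0,0,0,0,-1],
    [0,0,0,0,0,0,-1]
  ]
}}

```text
t: 6.45
tcp_pos: [0.4385, -0.3359, 0.0829]
tool_rot: [1.0, 0.0, 0.001, 0.001]
force: [-0.5, -0.5, -6.1]
finger_gap: 0.356
gripper_force: 61.3
```

>>> {"method": "drive_tool", "body": {
  "plan": [
    [-0.001,-0.002,0.004,0,0,0,-1],
    [0,0,0.004,0,0,0,-1],
    [0,0,0.002,0,0,0,-1],
    [0,0,0.001,0,0,0,-1],
    [0,0,0,0,0,0,-1]
  ]
}}

```text
t: 6.95
tcp_pos: [0.4368, -0.3338, 0.0719]
tool_rot: [1.0, -0.0, 0.0, -0.0]
force: [-1.1, 1.7, 1.9]
finger_gap: 0.353
gripper_force: 62.3
```

>>> {"method": "drive_tool", "body": {
  "plan": [
    [0,0,0,0,0,0,0.3],
    [0,0,0,0,0,0,0.3],
    [0,0,0,0,0,0,0.3],
    [0,0,0,0,0,0,0.3],
    [0,0,-0.02,0,0,0,0.3],
    [0,0,-0.03,0,0,0,0.3],
    [0,0,-0.04,0,0,0,1],
    [0,0,-0.04,0,0,0,1],
    [0.02,-0.03,0,0,0,0,1],
    [0.02,-0.04,0,0,0,0,1]
  ]
}}

```text
t: 7.95
tcp_pos: [0.4783, -0.2661, 0.2031]
tool_rot: [1.0, -0.002, 0.002, 0.002]
force: [-0.5, -0.8, -0.7]
finger_gap: 1.004
gripper_force: 0.0
```

>>> {"method": "drive_tool", "body": {
  "plan": [
    [0.02,-0.04,0,0,0,0,1],
    [0.02,-0.04,0,0,0,0,1],
    [0.02,-0.04,0,0,0,0,1],
    [0.005,-0.04,0,0,0,0,1],
    [0,-0.04,0,0,0,0,1],
    [0,-0.04,0,0,0,0,1],
    [0,-0.02,0.03,0,0,0,1],
    [0,0,0.04,0,0,0,1],
    [0,0,0,0,0,0,1],
    [0,0,0,0,0,0,1]
  ]
}}

```text
t: 8.95
tcp_pos: [0.5416, -0.004, 0.1309]
tool_rot: [1.0, 0.0, -0.001, -0.0]
force: [0.4, -0.0, -0.5]
finger_gap: 1.002
gripper_force: 0.0
```

Run:
```python
from m import *
d=snap("side"); print(measure(d,{"worm_wheel":(.437,-.334)},["worm_wheel"]))
H["worm_wheel"]=.092; print(measure(d,{"worm_wheel":(.437,-.334)},["worm_wheel"]))
s=manip.sense();d=snap("wrist");print(s["tcp_pos"].round(4))
print(measure(d,{"bearing":(.541,-.004),"pinion_shaft":(.441,-.069)},["bearing","pinion_shaft"]))
```

```text
{'worm_wheel': (array([ 0.4348, -0.3357]), 0.0344, np.int32(87))}
{'worm_wheel': (array([ 0.4348, -0.3349]), 0.0354, np.int32(371))}
[ 0.5427 -0.0045  0.132 ]
{'bearing': (array([ 0.5421, -0.0044]), 0.0518, np.int32(1816)), 'pinion_shaft': (array([ 0.4432, -0.0691]), 0.0321, np.int32(1015))}
```

>>> {"method": "drive_tool", "body": {
  "plan": [
    [-0.001,0,0.03,0,0,0,1],
    [0,0,0.03,0,0,0,1],
    [0,0,0.03,0,0,0,0.6],
    [0,0,0.014,0,0,0,0.5],
    [0,0,0.006,0,0,0,0.5],
    [0,0,0,0,0,0,0.5],
    [0,0,0,0,0,0,0.5]
  ]
}}

```text
t: 9.75
tcp_pos: [0.5419, -0.0043, 0.0223]
tool_rot: [1.0, -0.0, 0.001, 0.0]
force: [-0.1, -0.1, 0.2]
finger_gap: 0.746
gripper_force: 0.0
```

Run:
```python
from m import *
s=manip.sense();d=snap("wrist");print(s["tcp_pos"].round(4),s["finger_gap"],s["force"])
P=cloud(d)
for sg in(1,-1):
    y=sg*(P[...,1]-s["tcp_pos"][1]); x=P[...,0]-s["tcp_pos"][0]
    m=(y>.027)&(y<.06)&(np.abs(x)<.012)&(P[...,2]<.08)&(d["image"].max(2)<120)&(np.ptp(d["image"].astype(int),axis=2)<25)
    z=P[m][:,2]; print(len(z),np.percentile(z,[0,2,5,20]) if len(z) else 0, np.percentile(y[m],[0,10,50,90]))
```

```text
[ 0.5419 -0.0043  0.0223] 0.7464226696617359 [-0.13333464 -0.11039836  0.15227714]
1560 [0.00050928 0.04252184 0.04492071 0.05265265] [0.02747121 0.03116163 0.03141252 0.03835922]
1862 [0.03857802 0.0410516  0.04345471 0.05174848] [0.03222887 0.03256622 0.03286031 0.04320909]
```

>>> {"method": "drive_tool", "body": {
  "plan": [
    [0,0,0.003,0,0,0,0.5],
    [0,0,0.003,0,0,0,0.5],
    [0,0,0.001,0,0,0,0.5],
    [0,0,0,0,0,0,0.5]
  ]
}}

```text
t: 10.2
tcp_pos: [0.5406, -0.0039, 0.0139]
tool_rot: [1.0, 0.0, -0.0, -0.0]
force: [0.3, -0.7, 0.2]
finger_gap: 0.753
gripper_force: 0.0
```

>>> {"method": "drive_tool", "body": {
  "plan": [
    [0,0,0,0,0,0,-1],
    [0,0,0,0,0,0,-1],
    [0,0,0,0,0,0,-1],
    [0,0,0,0,0,0,-1],
    [0,0,0,0,0,0,-1]
  ],
  "newtons": 40
}}

```text
t: 10.7
tcp_pos: [0.5408, -0.0039, 0.014]
tool_rot: [1.0, 0.0, -0.0, -0.0]
force: [0.1, 0.6, -0.4]
finger_gap: -0.002
gripper_force: 0.0
```

Run:
```python
from m import *
d=snap("wrist"); e=snap("scene"); print(manip.sense()["tcp_pos"])
a=cv2.resize(e["image"][140:270,200:330],(520,520)); b=cv2.resize(d["image"],(693,520))
cv2.imwrite("pics/w3.png",cv2.resize(np.hstack([a,b])[...,::-1],(800,343)))
```

```text
[ 0.54077402 -0.00395118  0.01403526]
```

View pics/w3.png

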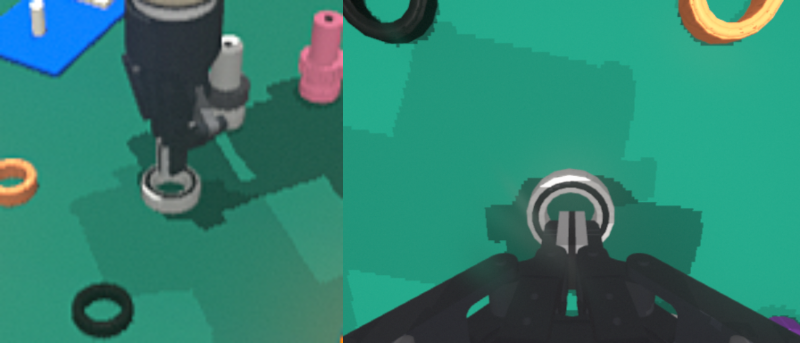

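Run:
```python
from m import *
d=snap("wrist");P=cloud(d)
for v in range(180,300,6): print(v,P[v,248].round(4),P[v,254].round(4),d["image"][v,248])
for n in("side","scene"): print(measure(snap(n),{"bearing":(.541,-.004)},["bearing"]))
```

```text
180 [ 5.708e-01 -2.000e-04 -6.000e-04] [ 0.571  -0.0034 -0.    ] [ 50 153 127]
186 [ 5.676e-01 -2.000e-04 -1.000e-04] [ 5.675e-01 -3.400e-03 -5.000e-04] [ 50 152 127]
192 [ 5.666e-01 -4.000e-04  7.500e-03] [ 0.5672 -0.0035  0.0095] [151 151 148]
198 [ 5.657e-01 -5.000e-04  1.480e-02] [ 0.5656 -0.0035  0.0146] [253 253 252]
204 [ 5.626e-01 -5.000e-04  1.500e-02] [ 0.5627 -0.0035  0.0153] [68 72 74]
210 [ 5.591e-01 -5.000e-04  1.400e-02] [ 0.5593 -0.0035  0.0146] [100 101  99]
216 [ 5.504e-01 -1.000e-04 -1.000e-04] [ 5.503e-01 -3.400e-03 -3.000e-04] [118 137 130]
222 [ 5.469e-01 -1.000e-04  0.000e+00] [ 5.468e-01 -3.400e-03 -2.000e-04] [51 98 85]
228 [ 5.432e-01 -0.000e+00 -1.000e-04] [ 0.5437 -0.0034  0.001 ] [47 95 83]
234 [ 5.397e-01 -0.000e+00  2.000e-04] [ 5.397e-01 -3.400e-03  2.000e-04] [48 97 82]
240 [ 0.5513 -0.0008  0.0324] [ 0.5516 -0.0036  0.0332] [138 137 137]
246 [ 0.5515 -0.001   0.039 ] [ 0.5514 -0.0036  0.0387] [137 136 137]
252 [ 0.5516 -0.0011  0.0447] [ 0.5519 -0.0036  0.0453] [137 135 135]
258 [ 0.5518 -0.0013  0.0504] [ 0.5516 -0.0037  0.0499] [137 135 135]
264 [ 0.5509 -0.0013  0.0535] [ 0.5521 -0.0037  0.0556] [136 135 135]
270 [ 0.5513 -0.0014  0.0588] [ 0.5511 -0.0037  0.0584] [135 134 134]
276 [ 0.5509 -0.0015  0.0623] [ 0.5509 -0.0037  0.0623] [163 161 163]
282 [ 0.552  -0.0017  0.0679] [ 0.5483 -0.0037  0.0622] [56 59 60]
288 [ 0.5522 -0.0018  0.072 ] [ 0.5458 -0.0037  0.0622] [56 58 60]
294 [ 0.5526 -0.0018  0.076 ] [ 0.5431 -0.0037  0.062 ] [51 57 57]
{'bearing': (array([ 0.5403, -0.0075]), 0.0543, np.int32(154))}
{'bearing': (array([ 0.5427, -0.0042]), 0.0567, np.int32(189))}
```

Run:
```python
from m import *
s=manip.sense();t=s["tcp_pos"]
for n in("scene","side"):
    P=cloud(snap(n)); m=(np.abs(P[...,0]-t[0])<.013)&(np.abs(P[...,1]-t[1])<.016)&(P[...,2]>.02)&(P[...,2]<.1)
    print(n,m.sum(),np.sort(P[m][:,2])[:25:3].round(4))
d=pickle.load(open("w2.pkl","rb"));P=cloud(d)
for v in range(225,330,8): print(v,P[v,208].round(3),P[v,303].round(3),P[v,255].round(3))
```

```text
scene 224 [0.0252 0.0283 0.0307 0.0322 0.0344 0.0355 0.0361 0.0368 0.0381]
side 151 [0.0236 0.0244 0.0277 0.0285 0.0301 0.0313 0.0327 0.0339 0.0341]
225 [ 0.437 -0.3    0.178] [ 0.437 -0.356  0.178] [ 0.452 -0.328  0.213]
233 [ 0.432 -0.3    0.177] [ 0.432 -0.356  0.177] [ 0.452 -0.328  0.223]
241 [ 0.511 -0.329  0.354] [ 0.448 -0.35   0.221] [ 0.448 -0.328  0.221]
249 [ 0.448 -0.308  0.229] [ 0.447 -0.349  0.229] [ 0.444 -0.328  0.222]
257 [ 0.448 -0.309  0.237] [ 0.448 -0.348  0.236] [ 0.44  -0.328  0.222]
265 [ 0.447 -0.31   0.242] [ 0.448 -0.347  0.243] [ 0.436 -0.328  0.222]
273 [ 0.447 -0.311  0.248] [ 0.448 -0.346  0.249] [ 0.432 -0.328  0.223]
281 [ 0.445 -0.311  0.249] [ 0.445 -0.346  0.249] [ 0.428 -0.328  0.223]
289 [ 0.444 -0.311  0.253] [ 0.444 -0.346  0.253] [ 0.423 -0.328  0.222]
297 [ 0.444 -0.312  0.258] [ 0.441 -0.346  0.254] [ 0.264 -0.327  0.   ]
305 [ 0.449 -0.314  0.27 ] [ 0.438 -0.346  0.255] [ 0.251 -0.327 -0.001]
313 [ 0.453 -0.315  0.279] [ 0.436 -0.346  0.256] [ 0.24  -0.327  0.001]
321 [ 0.454 -0.316  0.283] [ 0.434 -0.345  0.258] [ 0.227 -0.327  0.   ]
329 [ 0.453 -0.316  0.285] [ 0.43  -0.346  0.257] [ 0.215 -0.327  0.   ]
```

The fingers closed above the ring. The depth maps show the fingertips about 12 mm behind the reported TCP, not ahead of it, so I'll reopen and descend further while watching the force.

>>> {"method": "drive_tool", "body": {
  "plan": [
    [0,0,0,0,0,0,0.5],
    [0,0,0,0,0,0,0.5],
    [0,0,0,0,0,0,0.5],
    [0,0,0,0,0,0,0.5],
    [0,0,0.005,0,0,0,0.5],
    [0,0,0.005,0,0,0,0.5],
    [0,0,0.005,0,0,0,0.5],
    [0,0,0.003,0,0,0,0.5],
    [0,0,0,0,0,0,0.5]
  ]
}}

```text
t: 11.95
tcp_pos: [0.5403, -0.0038, -0.0047]
tool_rot: [1.0, 0.0, -0.001, -0.0]
force: [0.1, -0.2, 0.2]
finger_gap: 0.75
gripper_force: 0.0
```

Run:
```python
from m import *
s=manip.sense();t=s["tcp_pos"];print(t,s["finger_gap"],s["force"])
for n in("scene","side"):
    P=cloud(snap(n)); 
    for sg in(1,-1):
        y=sg*(P[...,1]-t[1]); m=(np.abs(P[...,0]-t[0])<.013)&(y<.055)&(y>.03)&(P[...,2]>.006)&(P[...,2]<.1)
        print(n,m.sum(),np.sort(P[m][:,2])[:25:3].round(4))
```

```text
[ 0.54028661 -0.00383934 -0.00471304] 0.7502737280560509 [ 0.12309894 -0.16969761  0.17462226]
scene 176 [0.0147 0.016  0.0195 0.0213 0.0216 0.024  0.0247 0.0258 0.0266]
scene 172 [0.0126 0.015  0.0166 0.0178 0.0191 0.0196 0.0206 0.0208 0.0224]
side 94 [0.0119 0.0124 0.0133 0.0154 0.0166 0.0174 0.0194 0.0208 0.0226]
side 150 [0.0096 0.0125 0.0155 0.0183 0.0188 0.0198 0.021  0.022  0.0234]
```

>>> {"method": "drive_tool", "body": {
  "plan": [
    [0.001,0,0.003,0,0,0,0.5],
    [0,0,0.003,0,0,0,0.5],
    [0,0,0,0,0,0,0.5],
    [0,0,0,0,0,0,-1],
    [0,0,0,0,0,0,-1],
    [0,0,0,0,0,0,-1],
    [0,0,0,0,0,0,-1],
    [0,0,0,0,0,0,-1]
  ]
}}

```text
t: 12.85
tcp_pos: [0.5417, -0.0039, -0.0096]
tool_rot: [1.0, 0.0, 0.0, -0.0]
force: [-0.9, 0.2, 5.8]
finger_gap: 0.585
gripper_force: 41.5
```

>>> {"method": "drive_tool", "body": {
  "plan": [
    [0,0,-0.02,0,0,0,-1],
    [0,0,-0.03,0,0,0,-1],
    [0,0.01,-0.03,0,0,0,-1],
    [0,0.03,-0.02,0,0,0,-1],
    [0,0.04,0,0,0,0,-1],
    [0,0.04,0,0,0,0,-1],
    [0,0.04,0,0,0,0,-1],
    [-0.004,0.04,0,0,0,0,-1],
    [-0.005,0.04,0,0,0,0,-1],
    [0,0.03,0,0,0,0,-1]
  ]
}}

```text
t: 13.85
tcp_pos: [0.5318, -0.2763, 0.0893]
tool_rot: [1.0, -0.001, -0.0, -0.0]
force: [-0.5, 0.9, -1.6]
finger_gap: 0.586
gripper_force: 42.4
```

>>> {"method": "drive_tool", "body": {
  "plan": [
    [0,0.006,0,0,0,0,-1],
    [0,0,0,0,0,0,-1],
    [0,0,0,0,0,0,-1]
  ]
}}

```text
t: 14.15
tcp_pos: [0.5321, -0.2784, 0.0893]
tool_rot: [1.0, 0.0, -0.001, -0.001]
force: [-0.0, 0.5, -1.1]
finger_gap: 0.583
gripper_force: 42.4
```

Run:
```python
from m import *
s=manip.sense();d=snap("wrist");P=cloud(d);t=s["tcp_pos"];print(t,s["force"],s["finger_gap"])
h=.015+t[2]+.0096; H["bearing"]=h; print(h,measure(d,{"bearing":t[:2]},["bearing"]))
m=(np.abs(P[...,2]-.044)<.004)&(np.hypot(P[...,0]-.5335,P[...,1]+.2806)<.02)
v,u=np.where(m);print("post",np.mean([plane(d,a,b,.044) for a,b in zip(u,v)],0) if len(u) else 0,len(u))
```

```text
[ 0.53210507 -0.27843464  0.08933974] [-0.02992661  0.53889607 -1.08821309] 0.5832124139439857
0.11393973622849218 {'bearing': (array([ 0.5364, -0.2795]), 0.0799, np.int32(7350))}
post [ 0.53901761 -0.28060336  0.044     ] 71
```

>>> {"method": "drive_tool", "body": {
  "plan": [
    [0.0005,0.002,0.02,0,0,0,-1],
    [0,0,0.025,0,0,0,-1],
    [0,0,0.02,0,0,0,-1],
    [0,0,0.01,0,0,0,-1],
    [0,0,0.005,0,0,0,-1],
    [0,0,0,0,0,0,-1],
    [0,0,0.004,0,0,0,-1],
    [0,0,0.004,0,0,0,-1],
    [0,0,0,0,0,0,-1]
  ]
}}

```text
t: 15.1
tcp_pos: [0.5332, -0.2819, 0.0021]
tool_rot: [1.0, 0.0, -0.0, -0.0]
force: [0.2, -0.8, -1.3]
finger_gap: 0.586
gripper_force: 42.4
```

>>> {"method": "drive_tool", "body": {
  "plan": [
    [0,0,0.002,0,0,0,-1],
    [0,0,0.001,0,0,0,-1],
    [0,0,0,0,0,0,-1]
  ]
}}

```text
t: 15.4
tcp_pos: [0.5332, -0.282, -0.001]
tool_rot: [1.0, -0.0, -0.0, -0.0]
force: [0.8, 1.3, -2.0]
finger_gap: 0.585
gripper_force: 42.4
```

>>> {"method": "drive_tool", "body": {
  "plan": [
    [0,0,0.001,0,0,0,-1],
    [0,0,0,0,0,0,0.2],
    [0,0,0,0,0,0,0.5],
    [0,0,0,0,0,0,0.5],
    [0,0,-0.01,0,0,0,0.5],
    [0,0,-0.03,0,0,0,0.5],
    [0,0,-0.04,0,0,0,0.5],
    [0,0,-0.045,0,0,0,0.5],
    [0,-0.01,-0.045,0,0,0,0.5],
    [0,-0.03,-0.01,0,0,0,0.5]
  ]
}}

```text
t: 16.4
tcp_pos: [0.537, -0.2461, 0.1848]
tool_rot: [1.0, -0.001, 0.006, 0.005]
force: [1.7, 0.3, 0.4]
finger_gap: 0.752
gripper_force: 0.0
```

>>> {"method": "drive_tool", "body": {
  "plan": [
    [-0.01,-0.03,0,0,0,0,0.5],
    [-0.02,-0.03,0,0,0,0,0.5],
    [-0.02,-0.04,0,0,0,0,0.5],
    [-0.02,-0.04,0,0,0,0,0.5],
    [-0.02,-0.03,0,0,0,0,0.5],
    [-0.001,0,0,0,0,0,0.5],
    [0,0,0,0,0,0,0.5],
    [0,0,0,0,0,0,0.5]
  ]
}}

```text
t: 17.2
tcp_pos: [0.4437, -0.0729, 0.1787]
tool_rot: [1.0, -0.0, 0.001, 0.001]
force: [-1.0, 0.0, 0.2]
finger_gap: 0.75
gripper_force: 0.0
```

Run:
```python
from m import *
s=manip.sense();d=snap("wrist");print(s["tcp_pos"],s["force"])
print(measure(d,{"pinion_shaft":(.442,-.069)},["pinion_shaft"]))
H["bearing"]=.023;H["worm_wheel"]=.092
e=snap("side");print(measure(e,{"bearing":(.533,-.281),"worm_wheel":(.437,-.334)},["bearing","worm_wheel"]))
P=cloud(e);m=(np.hypot(P[...,0]-.533,P[...,1]+.283)<.03)&(P[...,2]>.014)&(P[...,2]<.035);print(np.percentile(P[m][:,2],[10,50,90]))
cv2.imwrite("pics/s4.png",cv2.resize(e["image"][250:384,200:350,::-1],None,fx=4,fy=4))
```

```text
[ 0.44368059 -0.07293524  0.17873784] [-1.00763892  0.02451693  0.21801008]
{'pinion_shaft': (array([ 0.4414, -0.0701]), 0.0286, np.int32(920))}
{'bearing': (array([ 0.5328, -0.2847]), 0.0541, np.int32(360)), 'worm_wheel': (array([ 0.4348, -0.3349]), 0.0354, np.int32(372))}
[0.01754119 0.0214486  0.02358662]
```

View pics/s4.png

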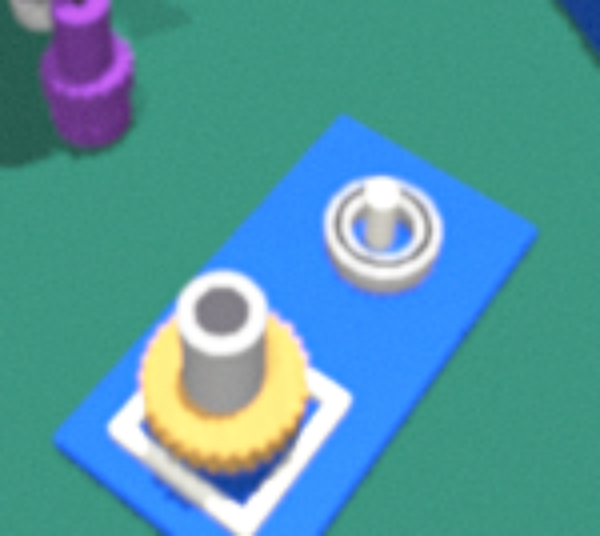

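The side crop shows the wheel in the nest at (225,380) and the bearing flat over the post at (383,235), so the blue kit is done. Next is the pinion shaft.

>>> {"method": "drive_tool", "body": {
  "plan": [
    [-0.002,-0.003,0.03,0,0,0,0.5],
    [0,0,0.02,0,0,0,0.5],
    [0,0,0.03,0,0,0,0.5],
    [0,0,0.03,0,0,0,0.5],
    [0,0,0.02,0,0,0,0.5],
    [0,0,0.009,0,0,0,0.5],
    [0,0,0,0,0,0,0.5],
    [0,0,0,0,0,0,0.5]
  ]
}}

```text
t: 18.1
tcp_pos: [0.4409, -0.0695, 0.0393]
tool_rot: [1.0, -0.0, 0.0, 0.0]
force: [-0.3, 0.2, 0.0]
finger_gap: 0.75
gripper_force: 0.0
```

>>> {"method": "drive_tool", "body": {
  "plan": [
    [0,0,0,0,0,0,-1],
    [0,0,0,0,0,0,-1],
    [0,0,0,0,0,0,-1],
    [0,0,0,0,0,0,-1],
    [0,0,0,0,0,0,-1],
    [0,0,0,0,0,0,-1]
  ],
  "newtons": 60
}}

```text
t: 18.7
tcp_pos: [0.4409, -0.0692, 0.04]
tool_rot: [1.0, 0.0, 0.001, 0.0]
force: [-0.3, 0.1, 5.5]
finger_gap: 0.308
gripper_force: 58.6
```

>>> {"method": "drive_tool", "body": {
  "plan": [
    [0,0,-0.02,0,0,0,-1],
    [0,0,-0.04,0,0,0,-1],
    [0,0,-0.04,0,0,0,-1],
    [0,-0.01,-0.035,0,0,0,-1],
    [0,-0.02,-0.01,0,0,0,-1],
    [0,-0.03,0,0,0,0,-1],
    [0,-0.04,0,0,0,0,-1],
    [0,-0.04,0,0,0,0,-1],
    [0,-0.04,0,0,0,0,-1],
    [0,-0.04,0,0,0,0,-1]
  ]
}}

```text
t: 19.7
tcp_pos: [0.4389, 0.1526, 0.1839]
tool_rot: [1.0, 0.0, -0.001, 0.0]
force: [1.0, -0.3, -4.8]
finger_gap: 0.306
gripper_force: 60.0
```

>>> {"method": "drive_tool", "body": {
  "plan": [
    [0,-0.04,0,0,0,0,-1],
    [0,-0.04,0,0,0,0,-1],
    [-0.008,-0.03,0,0,0,0,-1],
    [-0.008,-0.03,0,0,0,0,-1],
    [0,-0.02,0,0,0,0,-1],
    [0,-0.01,0,0,0,0,-1],
    [0,0,0,0,0,0,-1],
    [0,0,0,0,0,0,-1]
  ]
}}

```text
t: 20.5
tcp_pos: [0.4238, 0.3201, 0.1837]
tool_rot: [1.0, 0.0, -0.001, 0.001]
force: [0.4, 0.2, -4.3]
finger_gap: 0.303
gripper_force: 59.9
```

Run:
```python
from m import *
s=manip.sense();d=snap("wrist");print(s["tcp_pos"],s["force"],s["finger_gap"])
r=tray(d,"orange");print(r)
P=cloud(d);m=(np.abs(P[...,2]-.044)<.004)&(np.hypot(P[...,0]-.489,P[...,1]-.239)<.02)
v,u=np.where(m);print("post",np.mean([plane(d,a,b,.044) for a,b in zip(u,v)],0),len(u))
cv2.imwrite("pics/w5.png",d["image"][...,::-1])
```

```text
[0.42378635 0.32011749 0.1837002 ] [ 0.38714084  0.17379332 -4.31217975] 0.30310259641122655
((0.45418858528137207, 0.284697949886322), (0.11012248694896698, 0.20912963151931763), 36.6161994934082)
post [0.48720389 0.24092776 0.044     ] 205
```

View pics/w5.png

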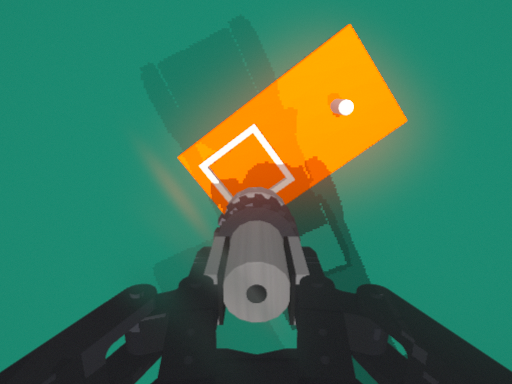

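The wrist picture shows the pinion shaft gripped at (255,250), the orange nest at (247,165) and the post at (345,107). Lowering into the nest.

>>> {"method": "drive_tool", "body": {
  "plan": [
    [-0.002,-0.009,0.02,0,0,0,-1],
    [0,0,0.03,0,0,0,-1],
    [0,0,0.03,0,0,0,-1],
    [0,0,0.025,0,0,0,-1],
    [0,0,0.015,0,0,0,-1],
    [0,0,0.005,0,0,0,-1],
    [0,0,0,0,0,0,-1],
    [0,0,0,0,0,0,-1]
  ]
}}

```text
t: 21.35
tcp_pos: [0.4232, 0.3299, 0.0598]
tool_rot: [1.0, -0.0, 0.001, -0.0]
force: [0.7, -0.1, -4.7]
finger_gap: 0.305
gripper_force: 60.0
```

>>> {"method": "drive_tool", "body": {
  "plan": [
    [-0.002,0.001,0.005,0,0,0,-1],
    [0,0,0.004,0,0,0,-1],
    [0,0,0.002,0,0,0,-1],
    [0,0,0.001,0,0,0,-1],
    [0,0,0,0,0,0,-1]
  ]
}}

```text
t: 21.85
tcp_pos: [0.4201, 0.329, 0.0481]
tool_rot: [1.0, 0.0, 0.0, 0.0]
force: [-0.8, -1.1, 4.7]
finger_gap: 0.305
gripper_force: 61.3
```

>>> {"method": "drive_tool", "body": {
  "plan": [
    [0,0,0,0,0,0,0.2],
    [0,0,0,0,0,0,0.2],
    [0,0,0,0,0,0,0.2],
    [0,0,-0.02,0,0,0,0.2],
    [0,0,-0.04,0,0,0,0.2],
    [0,0,-0.04,0,0,0,0.5],
    [0,0,-0.02,0,0,0,0.5],
    [0.015,0.025,0,0,0,0,0.5],
    [0.023,0.04,0,0,0,0,0.5],
    [0.023,0.04,0,0,0,0,0.5]
  ]
}}

```text
t: 22.85
tcp_pos: [0.4818, 0.2236, 0.1675]
tool_rot: [1.0, 0.001, 0.001, -0.0]
force: [1.2, -0.3, 0.3]
finger_gap: 0.75
gripper_force: 0.0
```

>>> {"method": "drive_tool", "body": {
  "plan": [
    [0.023,0.04,0,0,0,0,0.5],
    [0.023,0.04,0,0,0,0,0.5],
    [0.023,0.04,0,0,0,0,0.5],
    [0.023,0.04,0,0,0,0,0.5],
    [0.023,0.04,0,0,0,0,0.5],
    [0.023,0.04,0,0,0,0,0.5],
    [0.023,0.04,0,0,0,0,0.5],
    [0.012,0.02,0.03,0,0,0,0.5],
    [0,0,0,0,0,0,0.5],
    [0,0,0,0,0,0,0.5]
  ]
}}

```text
t: 23.85
tcp_pos: [0.6532, -0.0759, 0.1357]
tool_rot: [1.0, -0.001, -0.002, -0.001]
force: [-0.7, 0.8, -0.0]
finger_gap: 0.75
gripper_force: 0.0
```

Run:
```python
from m import *
s=manip.sense();d=snap("wrist");print(s["tcp_pos"],s["force"])
print(measure(d,{"bush":(.658,-.081),"seal":(.658,.086)},["bush","seal"]))
H["pinion_shaft"]=.092
print(measure(snap("scene"),{"pinion_shaft":(.4214,.3288)},["pinion_shaft"]))
```

```text
[ 0.65317961 -0.07590733  0.13571723] [-0.70759836  0.81252687 -0.03692199]
{'bush': (array([ 0.6589, -0.0815]), 0.0458, np.int32(1240)), 'seal': (array([0.6597, 0.0848]), 0.0483, np.int32(1424))}
{'pinion_shaft': (array([0.422 , 0.3265]), 0.0338, np.int32(203))}
```

>>> {"method": "drive_tool", "body": {
  "plan": [
    [0.005,0.005,0.03,0,0,0,0.5],
    [0,0,0.03,0,0,0,0.5],
    [0,0,0.03,0,0,0,0.5],
    [0,0,0.03,0,0,0,0.5],
    [0,0,0.006,0,0,0,0.5],
    [0,0,0,0,0,0,0.5],
    [0,0,0,0,0,0,0.5]
  ]
}}

```text
t: 24.65
tcp_pos: [0.6606, -0.0806, 0.013]
tool_rot: [1.0, 0.001, 0.002, 0.0]
force: [0.7, 0.5, 0.3]
finger_gap: 0.749
gripper_force: 0.0
```

>>> {"method": "drive_tool", "body": {
  "plan": [
    [-0.001,0.001,0.008,0,0,0,0.5],
    [0,0,0.008,0,0,0,0.5],
    [0,0,0.005,0,0,0,0.5],
    [0,0,0,0,0,0,0.5],
    [0,0,0,0,0,0,-1],
    [0,0,0,0,0,0,-1],
    [0,0,0,0,0,0,-1],
    [0,0,0,0,0,0,-1],
    [0,0,0,0,0,0,-1]
  ],
  "newtons": 40
}}

```text
t: 25.55
tcp_pos: [0.6586, -0.0821, -0.0097]
tool_rot: [1.0, 0.0, 0.0, 0.0]
force: [0.1, -0.5, 0.7]
finger_gap: 0.513
gripper_force: 41.0
```

>>> {"method": "drive_tool", "body": {
  "plan": [
    [0,0,-0.02,0,0,0,-1],
    [0,0,-0.03,0,0,0,-1],
    [0,0,-0.04,0,0,0,-1],
    [-0.006,-0.01,-0.03,0,0,0,-1],
    [-0.016,-0.03,0,0,0,0,-1],
    [-0.02,-0.04,0,0,0,0,-1],
    [-0.02,-0.04,0,0,0,0,-1],
    [-0.02,-0.04,0,0,0,0,-1],
    [-0.02,-0.04,0,0,0,0,-1],
    [-0.02,-0.04,0,0,0,0,-1]
  ]
}}

```text
t: 26.55
tcp_pos: [0.535, 0.1594, 0.1099]
tool_rot: [1.0, -0.0, -0.0, -0.0]
force: [0.1, 0.3, -1.3]
finger_gap: 0.517
gripper_force: 41.1
```

>>> {"method": "drive_tool", "body": {
  "plan": [
    [-0.02,-0.03,0,0,0,0,-1],
    [-0.018,-0.03,0,0,0,0,-1],
    [-0.01,-0.02,0,0,0,0,-1],
    [0,0,0,0,0,0,-1],
    [0,0,0,0,0,0,-1]
  ]
}}

```text
t: 27.05
tcp_pos: [0.4881, 0.2382, 0.1099]
tool_rot: [1.0, 0.001, 0.0, 0.0]
force: [-0.1, -0.1, -1.0]
finger_gap: 0.51
gripper_force: 41.1
```

>>> {"method": "drive_tool", "body": {
  "plan": [
    [-0.001,-0.002,0.02,0,0,0,-1],
    [0,0,0.03,0,0,0,-1],
    [0,0,0.03,0,0,0,-1],
    [0,0,0.015,0,0,0,-1],
    [0,0,0.006,0,0,0,-1],
    [0,0,0,0,0,0,-1],
    [0,0,0,0,0,0,-1]
  ]
}}

```text
t: 27.75
tcp_pos: [0.4883, 0.2397, 0.0096]
tool_rot: [1.0, -0.0, 0.001, -0.0]
force: [0.7, -0.6, -0.5]
finger_gap: 0.516
gripper_force: 41.1
```

>>> {"method": "drive_tool", "body": {
  "plan": [
    [-0.001,-0.001,0.005,0,0,0,-1],
    [0,0,0.004,0,0,0,-1],
    [0,0,0.002,0,0,0,-1],
    [0,0,0.001,0,0,0,-1],
    [0,0,0,0,0,0,-1]
  ]
}}

```text
t: 28.25
tcp_pos: [0.4863, 0.2412, -0.0018]
tool_rot: [1.0, 0.0, 0.0, -0.0]
force: [-1.2, -0.4, 7.6]
finger_gap: 0.515
gripper_force: 42.0
```

>>> {"method": "drive_tool", "body": {
  "plan": [
    [0,0,0,0,0,0,0.2],
    [0,0,0,0,0,0,0.5],
    [0,0,0,0,0,0,0.5],
    [0,0,-0.01,0,0,0,0.5],
    [0,0,-0.03,0,0,0,0.5],
    [0,0,-0.04,0,0,0,0.5],
    [0,0,-0.04,0,0,0,0.5],
    [0.015,0.014,-0.015,0,0,0,0.5],
    [0.03,0.028,0,0,0,0,0.5],
    [0.04,0.036,0,0,0,0,0.5]
  ]
}}

```text
t: 29.25
tcp_pos: [0.5683, 0.1661, 0.1339]
tool_rot: [1.0, 0.002, 0.001, -0.0]
force: [1.0, 0.8, 0.3]
finger_gap: 0.746
gripper_force: 0.0
```

>>> {"method": "drive_tool", "body": {
  "plan": [
    [0.04,0.036,0,0,0,0,0.5],
    [0.03,0.028,0,0,0,0,0.5],
    [0.018,0.014,0,0,0,0,0.5],
    [0,0,0,0,0,0,0.5],
    [0,0,0,0,0,0,0.5]
  ]
}}

```text
t: 29.75
tcp_pos: [0.6528, 0.0901, 0.132]
tool_rot: [1.0, -0.0, -0.001, -0.0]
force: [-0.0, 0.2, 0.1]
finger_gap: 0.753
gripper_force: 0.0
```

Run:
```python
from m import *
s=manip.sense();d=snap("wrist");print(s["tcp_pos"],s["force"])
print(measure(d,{"seal":(.6595,.0855)},["seal"]))
H["bush"]=.024; e=snap("scene")
print(measure(e,{"bush":(.487,.24)},["bush"]))
cv2.imwrite("pics/s6.png",cv2.resize(e["image"][220:340,310:460,::-1],None,fx=4,fy=4))
```

```text
[0.65281954 0.09008957 0.13195575] [-0.03337428  0.21346473  0.08346172]
{'seal': (array([0.6596, 0.0866]), 0.047, np.int32(1326))}
{'bush': (array([0.4876, 0.2395]), 0.0505, np.int32(273))}
```

View pics/s6.png

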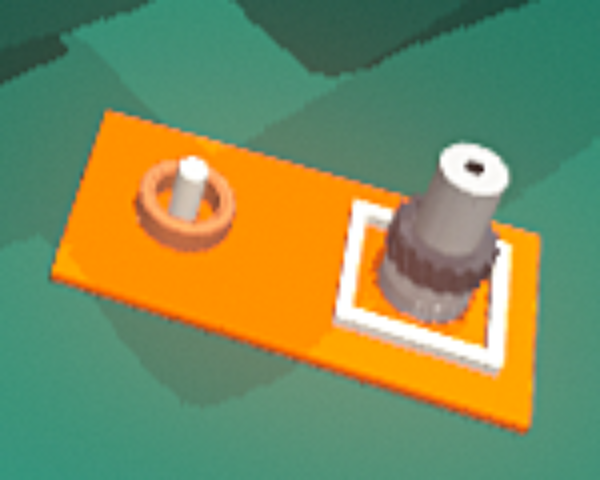

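The scene crop shows the pinion in the nest at (440,240) and the bush flat over the post at (187,205). Now the seal.

>>> {"method": "drive_tool", "body": {
  "plan": [
    [0.006,0.003,0.03,0,0,0,0.5],
    [0,0,0.03,0,0,0,0.5],
    [0,0,0.03,0,0,0,0.5],
    [0,0,0.025,0,0,0,0.5],
    [0,0,0.005,0,0,0,0.5],
    [0,0,0,0,0,0,0.5],
    [0,0,0,0,0,0,0.5]
  ]
}}

```text
t: 30.55
tcp_pos: [0.6603, 0.0878, 0.0135]
tool_rot: [1.0, 0.001, 0.001, 0.0]
force: [0.7, -0.3, 0.3]
finger_gap: 0.751
gripper_force: 0.0
```

>>> {"method": "drive_tool", "body": {
  "plan": [
    [-0.0005,0.001,0.008,0,0,0,0.5],
    [0,0,0.008,0,0,0,0.5],
    [0,0,0.005,0,0,0,0.5],
    [0,0,0,0,0,0,0.5],
    [0,0,0,0,0,0,-1],
    [0,0,0,0,0,0,-1],
    [0,0,0,0,0,0,-1],
    [0,0,0,0,0,0,-1],
    [0,0,0,0,0,0,-1]
  ],
  "newtons": 30
}}

```text
t: 31.45
tcp_pos: [0.6594, 0.0861, -0.0086]
tool_rot: [1.0, 0.0, 0.0, 0.0]
force: [0.5, 0.4, 2.4]
finger_gap: 0.533
gripper_force: 30.9
```

>>> {"method": "drive_tool", "body": {
  "plan": [
    [0,0,-0.02,0,0,0,-1],
    [0,0,-0.03,0,0,0,-1],
    [0,0,-0.04,0,0,0,-1],
    [-0.01,-0.01,-0.03,0,0,0,-1],
    [-0.025,-0.022,-0.01,0,0,0,-1],
    [-0.035,-0.031,0,0,0,0,-1],
    [-0.04,-0.036,0,0,0,0,-1],
    [-0.035,-0.031,0,0,0,0,-1],
    [-0.02,-0.018,0,0,0,0,-1],
    [-0.007,-0.006,0,0,0,0,-1]
  ]
}}

```text
t: 32.45
tcp_pos: [0.4866, 0.2392, 0.1209]
tool_rot: [1.0, 0.002, -0.001, 0.0]
force: [0.6, -0.6, -1.0]
finger_gap: 0.535
gripper_force: 30.9
```

>>> {"method": "drive_tool", "body": {
  "plan": [
    [0,0,0,0,0,0,-1],
    [0,0,0,0,0,0,-1]
  ]
}}

```text
t: 32.65
tcp_pos: [0.4915, 0.2372, 0.1212]
tool_rot: [1.0, -0.0, 0.001, -0.0]
force: [1.1, -0.6, -0.6]
finger_gap: 0.532
gripper_force: 30.9
```

>>> {"method": "drive_tool", "body": {
  "plan": [
    [-0.004,-0.003,0.02,0,0,0,-1],
    [0,0,0.03,0,0,0,-1],
    [0,0,0.025,0,0,0,-1],
    [0,0,0.015,0,0,0,-1],
    [0,0,0.006,0,0,0,-1],
    [0,0,0,0,0,0,-1],
    [0,0,0,0,0,0,-1]
  ]
}}

```text
t: 33.35
tcp_pos: [0.4872, 0.2403, 0.0255]
tool_rot: [1.0, -0.0, 0.001, -0.0]
force: [0.9, -1.1, -0.5]
finger_gap: 0.53
gripper_force: 30.9
```

>>> {"method": "drive_tool", "body": {
  "plan": [
    [0,0,0.005,0,0,0,-1],
    [0,0,0.003,0,0,0,-1],
    [0,0,0.002,0,0,0,-1],
    [0,0,0,0,0,0,-1]
  ]
}}

```text
t: 33.75
tcp_pos: [0.4861, 0.2407, 0.0153]
tool_rot: [1.0, 0.0, 0.0, -0.0]
force: [-0.0, 1.1, 0.8]
finger_gap: 0.532
gripper_force: 31.0
```

>>> {"method": "drive_tool", "body": {
  "plan": [
    [0,0,0.0005,0,0,0,-1],
    [0,0,0,0,0,0,0.2],
    [0,0,0,0,0,0,0.5],
    [0,0,0,0,0,0,0.5],
    [0,0,-0.01,0,0,0,0.5],
    [0,0,-0.03,0,0,0,0.5],
    [0,0,-0.04,0,0,0,0.5],
    [0,0,-0.04,0,0,0,0.5],
    [0.02,0.03,-0.03,0,0,0,0.5],
    [0.02,0.04,0,0,0,0,0.5]
  ]
}}

```text
t: 34.75
tcp_pos: [0.5292, 0.1719, 0.1701]
tool_rot: [1.0, 0.002, 0.006, -0.001]
force: [0.6, -0.1, -0.7]
finger_gap: 0.753
gripper_force: 0.0
```

>>> {"method": "drive_tool", "body": {
  "plan": [
    [0.02,0.04,0,0,0,0,0.5],
    [0,0.04,0,0,0,0,0.5],
    [0,0.03,0,0,0,0,0.5],
    [0,0,0,0,0,0,0.5],
    [0,0,0,0,0,0,0.5],
    [0,0,0,0,0,0,0.5]
  ]
}}

```text
t: 35.35
tcp_pos: [0.5457, 0.0615, 0.1648]
tool_rot: [1.0, 0.0, 0.0, -0.0]
force: [1.0, -0.2, 0.5]
finger_gap: 0.751
gripper_force: 0.0
```

Run:
```python
from m import *
e=snap("scene"); f=snap("side")
H.update(worm_wheel=.092,pinion_shaft=.092,bearing=.023,seal=.036)
print(measure(e,{"seal":(.487,.24),"pinion_shaft":(.4214,.3288),"worm_wheel":(.4366,-.3338),"bearing":(.5326,-.28)},["seal","pinion_shaft","worm_wheel","bearing"]))
print(measure(f,{"seal":(.487,.24),"worm_wheel":(.4366,-.3338),"bearing":(.5326,-.28)},["seal","worm_wheel","bearing"]))
P=cloud(e);m=(np.hypot(P[...,0]-.487,P[...,1]-.24)<.03)&(e["image"].max(2)<70)&(P[...,2]>.02);print(np.percentile(P[m][:,2],[5,50,95]))
a=cv2.resize(e["image"][220:340,310:460],(500,400)); b=cv2.resize(f["image"],(533,400))
cv2.imwrite("pics/f.png",cv2.resize(np.hstack([a,b])[...,::-1],(800,310)))
```

```text
{'seal': (array([0.4875, 0.2389]), 0.0529, np.int32(320)), 'pinion_shaft': (array([0.4218, 0.3268]), 0.0335, np.int32(209)), 'worm_wheel': (array([ 0.4369, -0.3326]), 0.0461, np.int32(74)), 'bearing': (array([ 0.5357, -0.2825]), 0.0604, np.int32(145))}
{'seal': (array([0.485 , 0.2357]), 0.0488, np.int32(100)), 'worm_wheel': (array([ 0.435 , -0.3349]), 0.0355, np.int32(373)), 'bearing': (array([ 0.5329, -0.2842]), 0.053, np.int32(357))}
[0.02885982 0.03799507 0.03932704]
```

View pics/f.png

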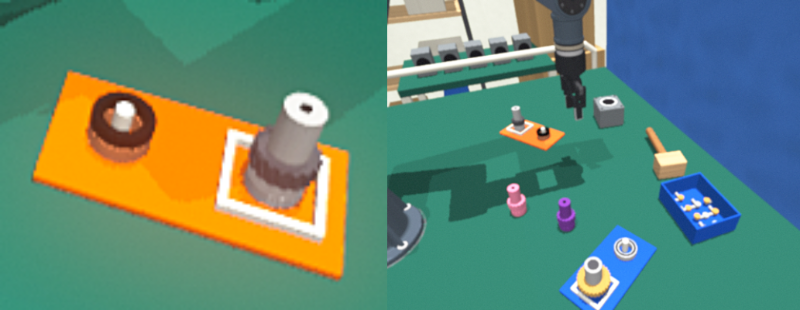

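The final view shows the seal on the bush over the orange post at (122,125), the pinion in its nest at (290,160), and the blue kit complete at (605,270). The bystanders are where they were. Handing in.

```bash
python3 -c "
from station import manip
print(manip.sign_off())"
```

```text
the job is handed in; nothing more can be done
None
```

Both gearbox kits are made up with every part released, and the job was handed in about 35 s into the 134 s allowed; no verdict came back, but the last pictures showed all five parts in place and the housing, mallet and bolt bin where they were.

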